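Open the coffee-kitty coin box lock and hold it

TASK

Please unlock the coffee-kitty coin box for me: press its trip lever right down so that the dust flap springs open, take the key with the round bow from the oak block, push it fully home in the keyhole (the pins are sticky, so wiggle it if it hangs up) and turn it a quarter turn clockwise to the stop. The lock springs back and the latch catches again as soon as the key is let go, so finish while still gripping the key and holding it turned against the spring, so that I can lift the lid. Leave the other two keys in the block, and do not move the cup or the tea caddy.

Things in the scene. Friction and masses are not known exactly. Their poses are not given: they have to be found in the camera images.
- coin_box: grey steel coin box, 206 deep (x) x 240 long (y) x 85 mm high, fixed. Origin on the worktop straight below the keyhole; x from its front to its back, z up. The front 68 mm of its top (x -34 to +34 mm) is a fixed deck with lock and trip lever; behind it is the lid with coin slot and carrying handle (24 mm high, 120 mm behind the keyhole)
- keyhole (a point): centre of the key slot, on the lock face (40 x 40 mm steel plate under the flap) 88 mm above the worktop; axes as coin_box. The slot runs along x, 20.5 x 6.5 mm. Inside, two sprung sticky pins at its ends are pushed aside by the entering bit when its end is 12 to 16 mm deep: about 8 to 12 N, over 20 N if off-centre, which a wiggle of 1 mm or 0.06 rad eases. The key then stays in
- dust_flap (a joint): steel dust flap, 48 x 64 mm, lies 7 to 10 mm above the deck and hides the keyhole; hinge along x, 30 mm to the +y side of the keyhole. 0 closed, held by the trip lever's hook; when freed it springs by itself to 2.95 rad, lying back on the deck on the +y side (then 10 mm above the deck near its hinge, 22 mm at its outer end)
- flap_edge (a point): middle of the free edge of the dust flap
- trip_lever (a joint): sprung steel trip lever on the -y side of the flap, hinge along x, 40 mm to the -y side of the keyhole and 6 mm below the deck top. 0 at rest, 0.30 rad at the stop; its tail moves down and its hook (up to 13 mm above the deck) moves away from the flap. The flap comes free at about 0.2 to 0.25 rad; it springs back when let go
- trip_pad (a point): top of the 26 x 26 mm ribbed pad of the trip lever, at its middle: the place to press down. 67 mm to the -y side of the keyhole, about 13 mm above the deck at rest; it goes down 8 mm to the stop and takes about 6 N there
- lock_plug (a joint): the lock's rotor, which only a key turns: 0 at rest (slot along x), grows clockwise seen from above, stop at 1.5 rad. Return spring 0.03 N m at rest, 0.09 N m at the stop. It draws the latch bolt that holds the lid. The key has about 0.1 rad of play in it. A turned key cannot be drawn out
- round_key: the key that fits: steel, 45 g, with a round black bow. Origin under its collar (15 mm across, 3 mm high), which rests on the block, and on the lock face when fully home. z up to the bow; x along the bit's width, in the bow's plane. Below the collar a 5 mm shank to -7 mm, then a double bit 18 wide (x) x 4 mm thick (y), rounded at its end, to -21 mm. Works either way round
- round_bow (a point): centre of the round key's bow, 32 mm above the key's origin: the place to grip. The bow is a disc 32 mm across in the key's x-z plane, 9 mm thick along its y with flat faces (grip across these); its lower edge is 16 mm above the collar's underside
- square_key: another key with a rectangular black bow, 24 x 30 x 9 mm; leave it. Origin under its collar, as round_key
- tbar_key: another key with a T-shaped black bow (crossbar 32 mm); leave it. Origin under its collar, as round_key
- key_block: fixed oak block, 46 (x) x 144 (y) x 40 mm high, origin under its centre. Three slots along y, 46 mm apart, 28 mm deep; the keys stand in them, bows up, the bows' planes along y. Which key is where varies
- cup: espresso cup, 58 x 81 x 56 mm, bystander, origin at its underside
- caddy: round tea caddy with lid, 62 mm across, 80 mm high, bystander, origin at its underside

How it is judged:
By the outcome, as a careful person would: the job done as asked, in the order asked, and still so for the second after the job is handed in, while the arm keeps its last pose, push and grip.
It also fails if it takes over 61 s, if anything falls off the work surface, if the arm or the gripper's body presses on something with over 40 N, if the wrist force passes 120 N, or if a joint passes its speed limit or range.

ROBOT

A 6-joint arm with a two-finger parallel gripper is mounted at the origin on a cart in front of the work surface, level with it; the furniture and walls round the work are solid. World frame = base frame: x ahead of the robot, y to its left, z up, the work surface at z = 0. Lengths are in m, angles in rad, forces in N, time in s.
With the tool pointing down it reaches from about 0.275 to 0.875 m from the base axis. Payload 12.5 kg.
Tool frame: the origin (TCP) lies on the centre line of the jaws, within the pads' length; the fingertips stand r.finger_overhang ahead of it and the grasp point (between the pads) lies 3 mm ahead of it (r.finger_overhang is the distance from the TCP to the fingertips, in m); z points along the fingers, y is the line along which they close (so a half turn about z gives the same grasp; the last joint's range is limited). The gripper opens to 85 mm and grips with 20 to 120 N. Pads are 22 mm wide; open, the fingers measure 114 mm over their backs; the gripper's body (76 mm by 85 mm) begins 54 mm behind the grasp point. The pads swing forward as they close: fully open they stand 13 mm farther back than shut.
Start: joints at [-1.275, 0.351, 1.652, -0, 1.139, -0.085], TCP at [0.204, -0.511, 0.253] pointing down, gripper open.
Joint ranges: [-2.75, 2.75], [-0.79, 2.1], [0.01, 2.65], [-1.57, 4.71], [0.07, 3.14], [-2.87, 2.87]. Speed limits (rad/s): [2.22, 2.22, 2.79, 3.14, 3.14, 3.14].

INTERFACE

Orientations are given as a unit quaternion [x, y, z, w].
In Python, from cell import r, optics gives the robot as it stands. The module is installed in compiled form; this text tells all that it offers. Calls block until the motion is done:
- r.move_to(position, orientation): joint-space move of the TCP to a pose.
- r.move_linear(position, rot=None, vel=0.15): straight line of the TCP; rot=None keeps the orientation; vel is the mean speed in m/s.
- r.set_joints(angles): joint-space move.
- r.set_gripper(opening, squeeze=None): opening from 0.0 (shut) to 1.0 (fully open); squeeze is the grip in N (None keeps the last); returns when the fingers have stopped.
- r.sleep(seconds).
- r.inverse_kinematics(position, orientation): joint angles nearest the present ones, or None.
- optics.get_image(name): name is "scene" or "top" or "wrist"; returns a dict with "pixels" (420x560x3 uint8, red, green, blue), "depth" (420x560 float32, m along the optical axis (not along the pixel's ray), 0 where there is no reading), "fx", "fy", "cx", "cy" (pixels), "D" ([k1, k2, p1, p2, k3] as OpenCV has them; the pictures are not rectified), "camera_from_world" (4x4, takes a point from world to camera coordinates); the wrist camera has in their place "mount" (4x4, takes a point from camera to tool coordinates, whose origin is the TCP and whose axes are the flange's). Camera axes: x right, y down, z forward; pixel columns grow to the right and rows downward; lengths in m; the calibration is good to about 2 mm. A picture is of the moment at which its call begins: read the wrist's pose just before it.
A pose or a line that the arm cannot do raises r.PlanningError and nothing moves.
- r.hand_in(): hands the job in; it is judged then, once.
Readings, each from a call of its own:
- r.current_t(): time.
- r.current_q(): joint angles.
- r.current_qvel(): joint speeds.
- r.current_effort(): joint torques, N m.
- r.current_tool_pos(): TCP position.
- r.current_ee_rot(): TCP orientation.
- r.current_contact_force(): force on the tool from outside, world axes, zero at the start.
- r.current_torque(): the same for the moment, N m.
- r.current_opening(): opening from 0.0 (shut) to 1.0 (fully open).
- r.current_finger_force(): force on a finger pad.
Only numpy, scipy, OpenCV 4.12 (cv2) and the standard library are available. Lean on these libraries where they do the work, as an engineer would, in place of code of your own. Each camera call takes 0.05 s, during which the arm holds its last target. There are 200 camera calls.

## Working session

There is one attempt and no reset: what is moved stays moved. The work goes in short steps, each a Python script; the robot and the scene stay as the last script left them, time stands still between calls to the robot, and variables do not carry over. Pictures are saved under pics/ and viewed, at most 10 in all, crops included, and the job is handed in when it is done.

```bash
mkdir -p pics; python3 - <<'E'
from cell import r, optics
import cv2, numpy as np, pickle
ims={}
for n in("scene","top","wrist"):
    if n=="wrist": p,q=r.current_tool_pos(),r.current_ee_rot()
    i=optics.get_image(n); ims[n]=i
    cv2.imwrite(f"pics/{n}0.png",i["pixels"][:,:,::-1])
    print(n,i["fx"],i["cx"],i["cy"],i["D"],np.round(i.get("camera_from_world",i.get("mount")),3).tolist())
print(p,q,r.finger_overhang,r.current_t())
pickle.dump(ims,open("ims0.pkl","wb"))
a=np.hstack([cv2.resize(ims[n]["pixels"][:,:,::-1],(400,300)) for n in("scene","wrist")])
cv2.imwrite("pics/a0.png",a)
E
```

```text
scene 432.9008562149085 285.63906742933784 209.79274161704242 [-0.05561732  0.          0.          0.          0.        ] [[0.574, -0.818, 0.017, -0.269], [-0.334, -0.253, -0.908, 0.271], [0.748, 0.516, -0.418, 1.059], [0.0, 0.0, 0.0, 1.0]]
top 402.85880916201273 282.38154474586315 209.30211673649262 [-0.07915405  0.          0.          0.          0.        ] [[0.004, -1.0, -0.003, 0.061], [-0.986, -0.004, -0.169, 0.525], [0.169, 0.003, -0.986, 1.109], [0.0, 0.0, 0.0, 1.0]]
wrist 367.2986035950579 275.0431881121607 205.9133182105759 [0.00827708 0.         0.         0.         0.        ] [[0.0, -0.954, -0.3, 0.077], [1.0, 0.0, 0.001, 0.0], [-0.001, -0.3, 0.954, -0.121], [0.0, 0.0, 0.0, 1.0]]
[ 0.20436902 -0.51032427  0.25281065] [ 9.81926316e-01  1.89262841e-01 -5.59537408e-05 -5.33137182e-04] 0.022 0.15
```

View pics/top0.png

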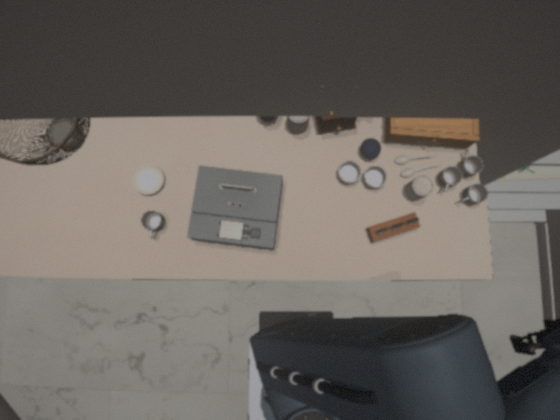

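View pics/a0.png

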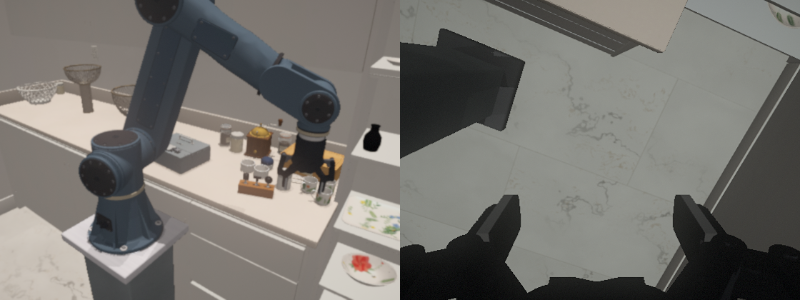

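The top view shows the coin box at about (237,208), with the pale flap at (231,231) and the lever pad near (257,233). The key block is at (393,228), the cup at (153,222) and the caddy at (149,181). Next I'll get coarse positions, then close-ups from the wrist camera.

```bash
cat > h.py <<'E'
import cv2, numpy as np
from scipy.spatial.transform import Rotation as Ro
from cell import r, optics
def down(a):  # tool z down, tool x at world yaw a
    return Ro.from_matrix(np.array([[np.cos(a),np.sin(a),0],[np.sin(a),-np.cos(a),0],[0,0,-1]]))
def grab(n):
    p,q=np.array(r.current_tool_pos()),r.current_ee_rot()
    i=optics.get_image(n)
    if n=="wrist":
        T=np.eye(4);T[:3,:3]=Ro.from_quat(q).as_matrix();T[:3,3]=p
        i["W"]=T@i["mount"]
    else: i["W"]=np.linalg.inv(i["camera_from_world"])
    return i
def K(i): return np.array([[i["fx"],0,i["cx"]],[0,i["fy"],i["cy"]],[0,0,1.]])
def ray(i,uv):
    n=cv2.undistortPoints(np.array(uv,float).reshape(-1,1,2),K(i),np.array(i["D"],float))[:,0]
    return i["W"][:3,3], np.c_[n,np.ones(len(n))]@i["W"][:3,:3].T
def cast(i,uv,z):
    o,d=ray(i,uv); return o+d*((z-o[2])/d[:,2])[:,None]
def dep(i,uv):
    o,d=ray(i,uv); uv=np.round(np.array(uv).reshape(-1,2)).astype(int)
    return o+d*i["depth"][uv[:,1],uv[:,0]][:,None]
def proj(i,P):
    M=np.linalg.inv(i["W"]); rv,_=cv2.Rodrigues(M[:3,:3])
    return cv2.projectPoints(np.array(P,float).reshape(-1,3),rv,M[:3,3],K(i),np.array(i["D"],float))[0][:,0]
def go(p,a): r.move_to(list(p),down(a).as_quat().tolist())
def save(i,n): cv2.imwrite(f"pics/{n}.png",i["pixels"][:,:,::-1])
E
python3 - <<'E'
from h import *
i=grab("top")
print(cast(i,[(198,167),(283,177),(189,241),(274,249),(231,231),(257,233)],0.085).round(3))
print(cast(i,[(366,229),(416,213),(420,226),(372,242),(393,228)],0.04).round(3))
print(cast(i,[(153,222),(149,181)],0.06).round(3))
E
```

```text
[[0.638 0.302 0.085]
 [0.609 0.062 0.085]
 [0.428 0.319 0.085]
 [0.408 0.085 0.085]
 [0.457 0.204 0.085]
 [0.451 0.132 0.085]]
[[ 0.469 -0.176  0.04 ]
 [ 0.516 -0.324  0.04 ]
 [ 0.478 -0.334  0.04 ]
 [ 0.432 -0.193  0.04 ]
 [ 0.472 -0.255  0.04 ]]
[[0.484 0.43  0.06 ]
 [0.603 0.449 0.06 ]]
```

```bash
python3 - <<'E'
from h import *
import pickle
go((0.472,-0.255,0.27),1.88); r.sleep(0.2); a=grab("wrist"); save(a,"blk"); 
go((0.455,0.165,0.27),1.48); r.sleep(0.2); b=grab("wrist"); save(b,"box")
r.set_gripper(0.0)
pickle.dump((a,b),open("v1.pkl","wb")); print(r.current_t(),r.current_q(),r.current_contact_force())
E
```

```text
4.4 [2.51679095e-01 2.11636125e-01 1.79632335e+00 2.79271729e-05
 1.13361496e+00 3.42463322e-01] [ 1.86091635e-04 -4.13693315e-01 -3.87599295e-01]
```

View pics/blk.png

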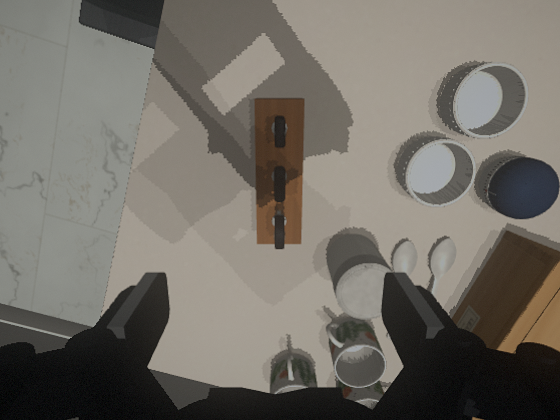

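View pics/box.png

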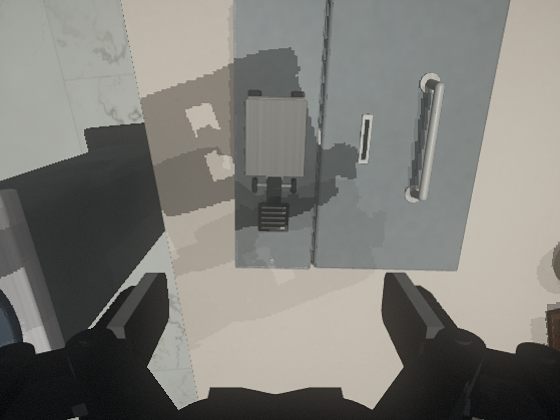

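The box close-up shows the flap spanning (246–306, 97–178) and the lever pad at (273,217). The block close-up has keys at (280,130), (280,182) and (280,230), so I'll enlarge it to see which is which.

```bash
python3 - <<'E'
from h import *
import pickle
a,b=pickle.load(open("v1.pkl","rb"))
c=a["pixels"][85:260,235:325,::-1]; c=np.clip(c.astype(float)*2,0,255).astype(np.uint8)
s=grab("scene")
uv=proj(s,[[0.472,-0.255,0.06]])[0].astype(int); d=s["pixels"][uv[1]-35:uv[1]+35,uv[0]-45:uv[0]+45,::-1]
d=np.clip(d.astype(float)*1.6,0,255).astype(np.uint8)
cv2.imwrite("pics/c1.png",np.hstack([cv2.resize(c,(300,583),interpolation=2),cv2.resize(d,(490,583),interpolation=2)]))
# heights of dark pixels on the block
g=a["pixels"].max(2); vs,us=np.mgrid[95:252,255:305]; P=dep(a,np.c_[us.ravel(),vs.ravel()])
m=P[:,2]>0.05; uu,vv,z=us.ravel()[m],vs.ravel()[m],P[m]
for lo in range(95,252,6):
    k=(vv>=lo)&(vv<lo+6)
    if k.sum()>3: print(lo,k.sum(),uu[k].min(),uu[k].max(),z[k].mean(0).round(3),z[k][:,2].max().round(3))
blk=(np.abs(P[:,2]-0.04)<0.006); print("blk",P[blk].mean(0))
# box
print(cast(b,[(273,217)],0.098).round(4), dep(b,[(273,217),(275,140),(260,110),(290,160),(250,250)]).round(4))
print("flap",cast(b,[(247,97),(306,97),(304,178),(245,176)],0.095).round(4))
print("edges",cast(b,[(235,100),(236,267),(459,270),(506,0),(234,0),(310,268)],0.085).round(4))
E
```

```text
113 30 264 284 [ 0.458 -0.201  0.088] 0.391
119 66 275 285 [ 0.459 -0.204  0.095] 0.391
125 69 274 285 [ 0.461 -0.209  0.09 ] 0.391
131 71 274 285 [ 0.462 -0.213  0.09 ] 0.391
137 66 275 285 [ 0.464 -0.218  0.091] 0.391
143 41 275 285 [ 0.465 -0.222  0.086] 0.088
161 10 271 285 [ 0.465 -0.224  0.17 ] 0.391
167 69 274 285 [ 0.472 -0.244  0.078] 0.081
173 72 274 285 [ 0.473 -0.249  0.079] 0.081
179 73 274 288 [ 0.475 -0.253  0.083] 0.391
185 73 264 285 [ 0.476 -0.257  0.087] 0.391
191 72 274 285 [ 0.478 -0.264  0.079] 0.081
197 51 263 285 [ 0.479 -0.267  0.085] 0.391
215 60 275 288 [ 0.485 -0.285  0.082] 0.391
221 60 275 284 [ 0.487 -0.29   0.083] 0.086
227 63 274 285 [ 0.487 -0.292  0.091] 0.391
233 70 274 285 [ 0.489 -0.299  0.087] 0.089
239 61 266 284 [ 0.491 -0.303  0.092] 0.391
245 38 275 284 [ 0.493 -0.311  0.083] 0.087
blk [ 0.47414217 -0.25071103  0.04030047]
[[0.4513 0.1391 0.098 ]] [[0.4513 0.1395 0.0993]
 [0.4588 0.2026 0.0936]
 [0.4492 0.227  0.0949]
 [0.4694 0.1857 0.0954]
 [0.4271 0.105  0.0852]]
flap [[0.4403 0.2375 0.095 ]
 [0.4856 0.2334 0.095 ]
 [0.4798 0.1696 0.095 ]
 [0.4315 0.1757 0.095 ]]
edges [[0.4297 0.236  0.085 ]
 [0.4123 0.0891 0.085 ]
 [0.6168 0.0675 0.085 ]
 [0.6379 0.2879 0.085 ]
 [0.4378 0.3066 0.085 ]
 [0.4801 0.0819 0.085 ]]
```

View pics/c1.png

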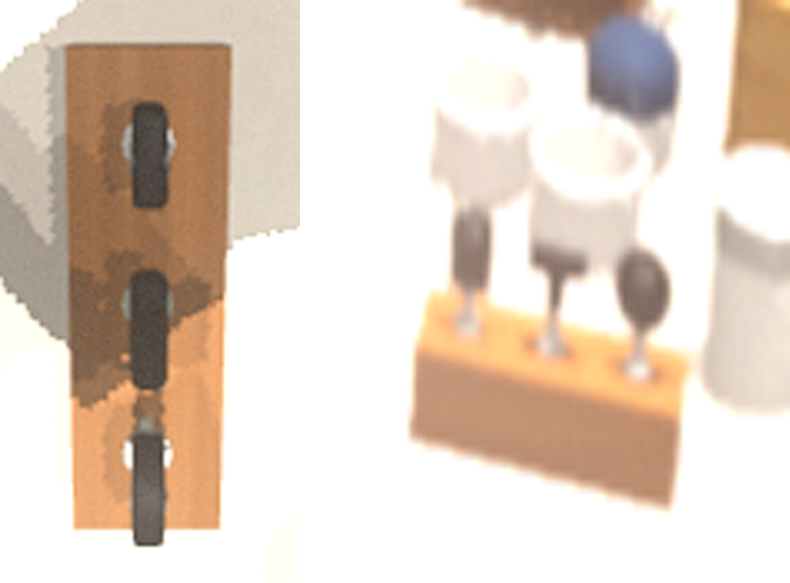

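In the scene crop the round key is the rightmost (-y), the T-bar key is in the middle and the square key is at +y. In the wrist view the round key is therefore the lowest one, at (280,230). Next I'll press the lever.

```bash
python3 - <<'E'
from h import *
import pickle
a,b=pickle.load(open("v1.pkl","rb"))
print("blk",cast(a,[(254,98),(304,98),(301,244),(257,244)],0.04).round(4))
g=a["pixels"].max(2); print("key rows",[(v,int(g[v,280])) for v in range(206,256,2)])
x,y=0.4513,0.1393
r.move_to([x,y,0.135],down(1.464).as_quat().tolist())
f0=r.current_contact_force()[2]
r.move_linear([x,y,0.1215],vel=0.08)
z=0.1215
while z>0.108:
    z-=0.0015; r.move_linear([x,y,z],vel=0.05); r.sleep(0.05)
    f=r.current_contact_force()[2]-f0; print(round(z,4),round(f,2),r.current_tool_pos()[2].round(4))
    if f>9: break
r.sleep(0.2)
r.move_linear([x,y,0.17],vel=0.2)
go((0.43,0.19,0.27),1.464); r.sleep(0.2); b=grab("wrist"); save(b,"open"); pickle.dump(b,open("v2.pkl","wb"))
print(r.current_t())
E
```

```text
blk [[ 0.432  -0.1952  0.04  ]
 [ 0.4757 -0.1813  0.04  ]
 [ 0.52   -0.3194  0.04  ]
 [ 0.4766 -0.3333  0.04  ]]
key rows [(206, 77), (208, 79), (210, 76), (212, 74), (214, 64), (216, 45), (218, 45), (220, 48), (222, 49), (224, 51), (226, 51), (228, 53), (230, 55), (232, 55), (234, 60), (236, 59), (238, 54), (240, 57), (242, 53), (244, 56), (246, 52), (248, 45), (250, 160), (252, 158), (254, 156)]
0.12 -1.77 0.1203
0.1185 5.99 0.1189
0.117 12.98 0.1178
7.675
```

View pics/open.png

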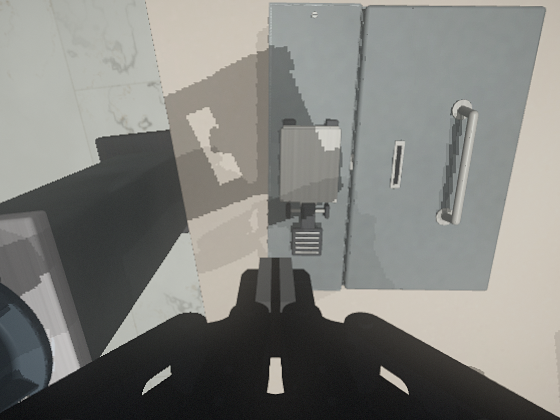

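The flap is still closed: it sits at (310,160) and the pad at (307,241). My force stop tripped too early, so I'll repeat with longer settling and a higher cap.

```bash
python3 - <<'E'
from h import *
import pickle
b=pickle.load(open("v2.pkl","rb"))
c=cast(b,[(307,241)],0.098)[0]; print(c)
x,y=0.4513,0.1393
r.move_to([x,y,0.135],down(1.464).as_quat().tolist()); r.sleep(0.3)
f0=np.array(r.current_contact_force()); print(f0)
z=0.1215; r.move_linear([x,y,z],vel=0.08)
while z>0.1075:
    z-=0.0015; r.move_linear([x,y,z],vel=0.03); r.sleep(0.15)
    f=np.array(r.current_contact_force())-f0; print(round(z,4),f.round(2),r.current_tool_pos()[2].round(4))
    if f[2]>25: break
i=grab("top"); uv=proj(i,[[0.4595,0.206,0.09]])[0].astype(int); print(i["pixels"][uv[1]-1:uv[1]+2,uv[0]-1:uv[0]+2].mean((0,1)), r.current_t())
u,v=uv; cv2.imwrite("pics/t1.png",cv2.resize(i["pixels"][v-50:v+50,u-60:u+60,::-1],None,fx=5,fy=5))
E
```

```text
[0.45159403 0.1397156  0.098     ]
[-0.29598477 -0.07617777  0.21916287]
0.12 [ 0.64 -0.08 -0.73] 0.1201
0.1185 [-1.93 -5.77  7.97] 0.1189
0.117 [ -3.52 -13.14  14.55] 0.1177
0.1155 [ -4.58 -20.81  19.64] 0.1165
0.114 [ -5.38 -28.72  24.92] 0.1151
0.1125 [ -6.61 -34.38  27.76] 0.1137
[68.11111111 72.55555556 76.        ] 11.375
```

View pics/t1.png

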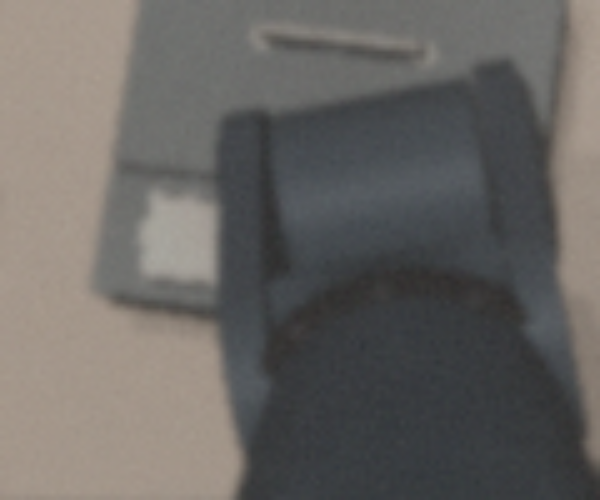

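The flap is now open: the pale plate lies on the +y side at (180,235) in the crop, about 65 mm from the keyhole. I'll retreat and find the keyhole up close.

```bash
python3 - <<'E'
from h import *
import pickle
x,y=0.4513,0.1393
r.move_linear([x,y,0.17],vel=0.2)
go((0.47,0.165,0.22),1.464); r.sleep(0.2); b=grab("wrist"); pickle.dump(b,open("v3.pkl","wb"))
uv=proj(b,[[0.4595,0.206,0.088]])[0].round().astype(int); print(uv, r.current_t(), r.current_contact_force())
u,v=uv; c=b["pixels"][v-75:v+75,u-100:u+100,::-1]; print("crop origin",u-100,v-75)
cv2.imwrite("pics/kh.png",cv2.resize(np.clip(c*1.5,0,255).astype(np.uint8),None,fx=4,fy=4,interpolation=2))
E
```

```text
[255 146] 12.4167 [0.11023828 0.53630602 0.0043979 ]
crop origin 155 71
```

View pics/kh.png

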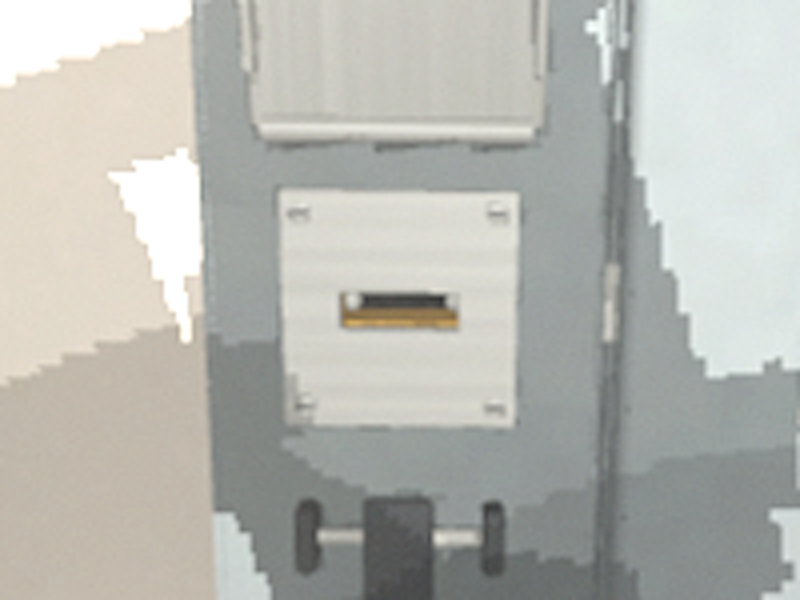

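The lock face plate is at crop (280–518, 190–428) and the slot at (340–461, 291–329). Next: compute the keyhole position, then grasp and lift the round key.

```bash
python3 - <<'E'
from h import *
import pickle
b=pickle.load(open("v3.pkl","rb")); a,_=pickle.load(open("v1.pkl","rb"))
f=lambda L:[(155+(u-1.5)/4,71+(v-1.5)/4) for u,v in L]
S=cast(b,f([(340,291),(461,291),(461,329),(340,329)]),.088); Pl=cast(b,f([(280,190),(518,192),(515,428),(285,426)]),.088)
print("slot",S.mean(0).round(4),S.round(4).tolist()); print("plate",Pl.mean(0).round(4),Pl.round(4).tolist())
for P in(S,Pl): d=P[1]-P[0]+P[2]-P[3]; print(np.arctan2(d[1],d[0]))
print("dep",dep(b,f([(310,360),(480,360)])).round(4))
kb=cast(a,[(279.5,215),(279.5,249)],0.074); print("bow",kb.round(4))
x,y=0.4897,-0.3007; q=down(1.882)
r.set_gripper(0.5,80)
r.move_to([x,y,0.17],q.as_quat().tolist())
r.move_linear([x,y,0.078],vel=0.12)
f0=np.array(r.current_contact_force())
r.set_gripper(0.0,80); r.sleep(.1)
print(r.current_opening(),r.current_finger_force(),np.array(r.current_contact_force())-f0)
r.move_linear([x,y,0.13],vel=0.06); r.sleep(.1); print(np.array(r.current_contact_force())-f0)
r.move_linear([x,y,0.23],vel=0.15)
print(r.current_opening(),r.current_t())
E
```

```text
slot [0.4592 0.2044 0.088 ] [[0.4494, 0.2087, 0.088], [0.4698, 0.2066, 0.088], [0.4691, 0.2001, 0.088], [0.4485, 0.2023, 0.088]]
plate [0.459  0.2041 0.088 ] [[0.4417, 0.2264, 0.088], [0.4811, 0.2219, 0.088], [0.4766, 0.1818, 0.088], [0.4366, 0.1864, 0.088]]
-0.106053855962695
-0.11459662913802779
dep [[0.4426 0.1975 0.0878]
 [0.4718 0.1945 0.0884]]
bow [[ 0.4851 -0.285   0.074 ]
 [ 0.4955 -0.3171  0.074 ]]
0.09190387355532052 78.20337653160095 [-1.81744342  1.20075694  5.73038077]
[0.10150341 0.6319824  0.15028658]
0.09149590569349095 17.9667
```

```bash
python3 - <<'E'
from h import *
import pickle
go((0.459,0.2043,0.20),np.pi-0.109)
r.move_linear([0.459,0.2043,0.158],vel=0.1); r.sleep(.2)
b=grab("wrist"); pickle.dump(b,open("v4.pkl","wb")); print(r.current_tool_pos(),r.current_q().round(2),r.current_t())
p=r.current_tool_pos()
uv=proj(b,[p-[0,0,.003],p-[0,0,.059],[0.459,.2043,.088]]); print(uv)
u,v=uv[2].astype(int); u0,v0=u-70,max(v-80,0); c=b["pixels"][v0:v0+150,u0:u0+140,::-1]; print(u0,v0)
cv2.imwrite("pics/hand.png",cv2.resize(np.clip(c*2.,0,255).astype(np.uint8),None,fx=4,fy=4,interpolation=2))
E
```

```text
[0.45927822 0.20437601 0.15853938] [ 0.33  0.39  1.86  0.    0.89 -1.14] 20.625
[[275.49532322 299.330043  ]
 [275.39249179 241.870989  ]
 [275.18936037 233.29543526]]
205 153
```

View pics/hand.png

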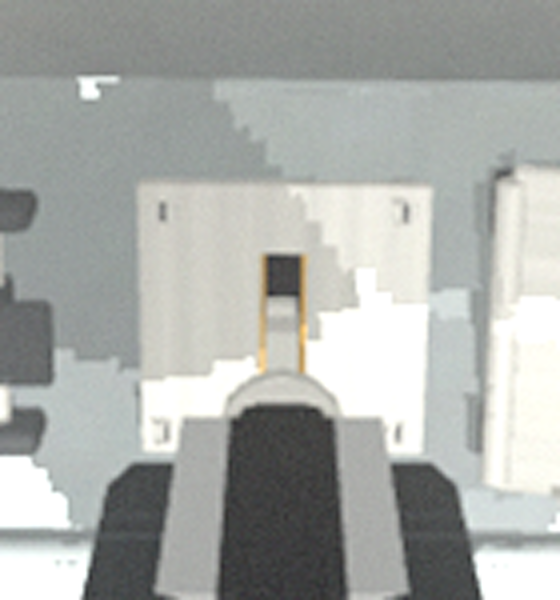

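The bit (crop columns 266–302) is centred on the slot (262–305) across. Along the slot I'll compare the bit's far edge (row 298), the collar's far edge (row 372) and the slot's far edge (row 254) with their predicted positions.

```bash
python3 - <<'E'
from h import *
import pickle
b=pickle.load(open("v4.pkl","rb")); p=np.array([0.45927822,0.20437601,0.15853938]); ex=np.array([np.cos(-.109),np.sin(-.109),0])
f=lambda u,v:((u-1.5)/4+205,(v-1.5)/4+153)
for n,P,obs in [("bit -19",p+.009*ex-[0,0,.057],f(284,298)),("bit -16",p+.009*ex-[0,0,.054],f(284,298)),("bit end .006",p+.006*ex-[0,0,.059],f(284,298)),("collar top",p+.0075*ex-[0,0,.035],f(284,372)),("slot far",np.array([.459,.2043,.088])+.01025*ex,f(283.5,254)),("plate far",np.array([.459,.2043,.088])+.02*ex,f(285,184))]:
    pr=proj(b,[P])[0]; h=P[2]; d=cast(b,[obs],h)[0]-P
    print(n,pr.round(1),np.round(obs,1),"dx along slot mm",(d@ex*1e3).round(2),"across",(d@[-ex[1],ex[0],0]*1e3).round(2))
E
```

```text
bit -19 [275.4 259. ] [275.6 227.1] dx along slot mm -18.11 across 0.11
bit -16 [275.4 261.5] [275.6 227.1] dx along slot mm -19.26 across 0.11
bit end .006 [275.4 252.2] [275.6 227.1] dx along slot mm -14.35 across 0.12
collar top [275.4 276.5] [275.6 245.6] dx along slot mm -15.88 across 0.08
slot far [275.2 250.1] [275.5 216.1] dx along slot mm -20.42 across 0.17
plate far [275.2 265.6] [275.9 198.6] dx along slot mm -40.24 across 0.36
```

```bash
cat > ins.py <<'E'
from h import *
ex=np.array([np.cos(-.109),np.sin(-.109),0]); ey=np.array([-ex[1],ex[0],0])
c=np.array([0.459,0.2043,0])+.0005*ex; A=np.pi-.109
def lin(z,dx=0,dy=0,da=0,vel=.03):
    r.move_linear(list(c+dx*ex+dy*ey+[0,0,z]),down(A+da).as_quat().tolist(),vel)
E
python3 - <<'E'
from ins import *
lin(.152); r.sleep(.2); f0=np.array(r.current_contact_force()); np.save("f0.npy",f0)
z=.149
while z>.1255:
    lin(z); r.sleep(.06); f=np.array(r.current_contact_force())-f0; t=np.array(r.current_torque())
    print(round(z,4),f.round(1),t.round(2),np.round(r.current_tool_pos()[2],4))
    if z>.137 and np.abs(f).max()>10 or np.abs(f).max()>22: break
    z-=.0015
print(r.current_t(),r.current_opening())
E
```

```text
0.149 [-0.1 -0.3 -0.3] [0.01 0.03 0.04] 0.1489
0.1475 [ 0.4  0.2 -0.1] [0.02 0.01 0.  ] 0.1475
0.146 [-0.4 -0.2  1.1] [ 0.03 -0.05 -0.  ] 0.1459
0.1445 [0.2 1.  0.7] [0.05 0.03 0.03] 0.1444
0.143 [-1.1 -0.7  1. ] [-0.01 -0.02  0.02] 0.1429
0.1415 [-1.  -0.4  1. ] [0.01 0.01 0.03] 0.1415
0.14 [ 0.1 -0.1 -0.7] [ 0.01 -0.12  0.  ] 0.14
0.1385 [ 0.4  0.2 -0.2] [-0.    0.03 -0.02] 0.1385
0.137 [0.5 0.8 0.2] [ 0.02 -0.08  0.02] 0.137
0.1355 [-0.4  0.4  0.8] [0.   0.01 0.01] 0.1354
0.134 [-1.8  0.3  6.4] [-0.09  0.26  0.03] 0.1344
0.1325 [-1.2  1.5  2.7] [ 0.13  0.12 -0.01] 0.1326
0.131 [ 0.1 -0.  -3.1] [ 0.04 -0.26  0.02] 0.1307
0.1295 [-0.  -0.1 -5.7] [-0.02 -0.06  0.04] 0.129
0.128 [-1.6  0.1 -2.5] [0.06 0.07 0.02] 0.128
0.1265 [-3.4  0.2  3.4] [-0.01  0.4  -0.04] 0.1267
26.1083 0.09201838255088687
```

The key went through the pins. Next I'll seat it fully, then turn it.

```bash
python3 - <<'E'
from ins import *
f0=np.load("f0.npy"); z=.1255
while z>.119:
    lin(z); r.sleep(.12); f=np.array(r.current_contact_force())-f0
    print(round(z,4),f.round(1),np.round(r.current_tool_pos()[2],4))
    if f[2]>14: break
    z-=.001
z+=.0004; kc=c-.0005*ex; np.save("z.npy",z); t0=r.current_torque()[2]
for a in np.arange(.1,1.51,.1):
    v=Ro.from_euler('z',-a).apply(.0005*ex)
    ta=r.current_t(); r.move_linear(list(kc+v+[0,0,z]),down(A-a).as_quat().tolist(),.05)
    f=np.array(r.current_contact_force())-f0; print(round(a,2),f.round(1),np.round(r.current_torque()[2]-t0,3),round(r.current_t()-ta,2))
    if np.abs(f).max()>30: break
print(r.current_t(),r.current_opening())
E
```

```text
0.1255 [-6.3 -2.  17.3] 0.1266
0.1 [-4.  -0.3 10.4] -0.044 0.25
0.2 [-3.8  1.4 10. ] -0.06 0.25
0.3 [-3.6  0.6 10.5] 0.021 0.25
0.4 [-4.3 -0.4 11.4] 0.053 0.25
0.5 [-4.5  0.4 10.7] -0.003 0.25
0.6 [-4.2  0.3 11.5] 0.06 0.25
0.7 [-4.5  0.1 11.5] 0.033 0.25
0.8 [-4.2 -0.3 11.9] 0.034 0.25
0.9 [-4.1 -0.5 11. ] 0.046 0.25
1.0 [-5.5  0.2 11.4] 0.002 0.25
1.1 [-4.1  0.3 11.5] -0.009 0.25
1.2 [-4.2 -0.  11.7] 0.041 0.25
1.3 [-3.6 -0.9 11.9] 0.048 0.25
1.4 [-4.1 -1.  11.9] 0.08 0.25
1.5 [-4.6  0.8 12.5] 0.048 0.25
30.225 0.08980650598261623
```

```bash
python3 - <<'E'
from ins import *
z=float(np.load("z.npy")); kc=c-.0005*ex
for a in np.arange(1.54,1.90,.04):
    v=Ro.from_euler('z',-a).apply(.0005*ex)
    r.move_linear(list(kc+v+[0,0,z]),down(A-a).as_quat().tolist(),.05); r.sleep(.15)
    T=np.mean([(r.sleep(.02),r.current_torque()[2])[1] for _ in range(5)])
    m=Ro.from_quat(r.current_ee_rot()).as_matrix(); print(round(a,2),T.round(3),round(A-np.arctan2(m[1,0],m[0,0]),3))
    if T>.45: break
r.sleep(.2); b=grab("wrist"); cr=b["pixels"][120:330,180:370,::-1]
cv2.imwrite("pics/end.png",cv2.resize(np.clip(cr*2.,0,255).astype(np.uint8),None,fx=2.8,fy=2.8,interpolation=2))
print(r.current_t(),r.current_opening(),r.current_finger_force(),r.current_tool_pos(),r.current_contact_force())
E
```

```text
1.54 0.081 1.54
1.58 0.132 1.58
1.62 0.128 1.62
1.66 0.253 1.659
1.7 0.486 1.699
32.8917 0.08687273647285133 80.59448719024658 [0.45912127 0.20392827 0.12667065] [-4.40082692  0.04303894 10.89453476]
```

View pics/end.png

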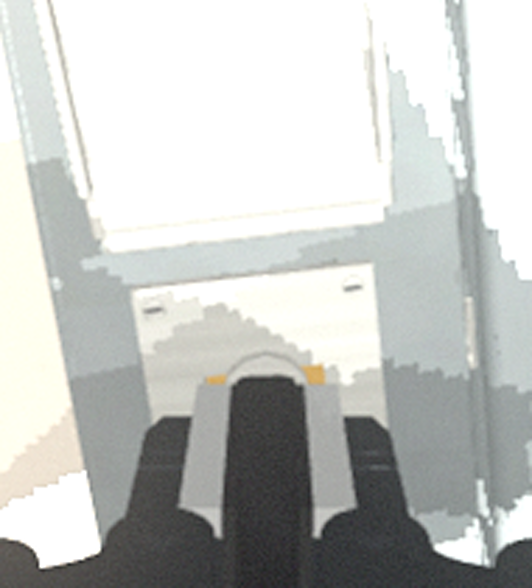

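The collar (265,365) sits on the lock face and the flap is open above it. The slot's brass ends show on both sides of the gripped key. Torque climbs steeply past 1.64 rad, so the plug is at its stop and the grip is firm.

```bash
python3 -c "
from cell import r
print(r.hand_in())"
```

```text
the job is handed in; nothing more can be done
None
```

I handed the job in at about 33 s: the flap is open, and the round key is fully home, turned clockwise to the stop and still gripped against the spring; the other two keys, the cup and the caddy were never touched.

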